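# Open the double-latched document box

### The job

Open the grey document box on the desk. Swing the red keeper arm clear of the sliding bolt, draw the steel bolt fully back so that it frees the lid's tongue, then raise the yellow lid until it stands nearly upright and stays there on its own; leave the flask, mug and stapler where they are.

Things in the scene. Friction and masses are not known exactly. Their poses are not given: they have to be found in the camera images.
- case: grey steel document box, fixed to the desk, 220 (x) x 320 (y) x 100 mm high. Origin: centre of its underside. Own axes: -x is the front (towards the robot), +y the left, z up. The front 70 mm of its top (x -110 to -40 mm) is a fixed deck 100 mm high carrying the two catches on the line x = -67.5 mm; the rest is covered by the lid. The bolt runs in two steel bridges on the deck, each 36 mm (x) x 11 mm (y), top 129 mm above the desk, at y = -34 and y = -114.5 mm
- keeper (a joint): red keeper arm, 112 mm long, 18 mm wide, 14 mm thick, on a vertical pivot (point keeper_pivot). At 0 it lies along the box's -y direction from the pivot, its free end right behind the bolt's tail, and stops the bolt from moving; starts at 0 to 0.1 rad. Grows (rad) as its free end swings towards the robot (box -x), turning clockwise seen from above; at 0.5 it no longer meets the bolt anywhere, stop at 1.5. Stays where it is left; takes about 1 N at the post
- keeper_post (a point): middle of the red upright round post (18 mm diameter, 36 mm tall, 122 to 158 mm above the desk) on the keeper's free end, 95 mm from its pivot axis: pinch or push here
- keeper_pivot (a point): point on the keeper's vertical pivot axis, at the height of the post's middle (140 mm above the desk); fixed on the box at x -67.5, y +140 mm
- bolt (a joint): steel sliding bolt, a bar 22 mm wide, 14 mm thick, 137 mm long. 0 = shut: it lies over the steel tongue of the lid and keeps the lid down. Grows (m) as it slides in the box's +y direction, up to 0.070 (stop); the tongue is free beyond 0.062. Cannot move more than about 4 mm while the keeper is behind it. Stays where it is left; takes about 3 N
- bolt_knob (a point): middle of the black upright round knob (22 mm diameter, 36 mm tall, 122 to 158 mm above the desk) on the bolt; 50 mm in the box's -y direction from the keeper post when both are shut
- lid (a joint): yellow lid, 150 mm (x) x 318 mm (y) x 8 mm, hinged along the box's rear top edge (point lid_hinge), with a steel tongue (50 mm wide, 6 mm thick, box y -100 to -50 mm) reaching 40 mm over the front deck under the bolt. 0 = shut, grows (rad) as the front edge rises, stop at 1.6. Cannot rise more than 0.03 rad while the bolt is over the tongue. The hinge is stiff: the lid stays at any angle; lifting it takes 6 to 10 N at the handle. Hidden mass 0.28 to 0.42 kg
- lid_handle (a point): middle of the black bar handle on the lid: round bar 12 mm thick, 100 mm long along the box's y, 38 mm above the lid's upper face (138 mm above the desk when shut), 90 mm in front of the hinge line; clear space beneath the bar
- lid_hinge (a point): middle of the lid's hinge line (along the box's y), 100 mm above the desk, at box x +110 mm
- lid_edge (a point): middle of the lid's front edge, half-way through its thickness, 150 mm from the hinge line
- flask_mid (a point): bystander: black bottle-shaped flask with a steel cap, 68 mm diameter, 200 mm tall, upright beside the box; point at half height
- mug_mid (a point): bystander: white mug, 80 mm diameter, 95 mm tall, with a handle; point on its axis at half height
- stapler_mid (a point): bystander: red and black stapler, 130 x 36 x 40 mm, lying flat; point at its middle

How it is judged:
On the way, in this order (a step that is already met when the one before it is completed fails the run):
1. the keeper arm has been swung clear of the bolt (over 0.5 rad) with the bolt still shut (value of joint keeper above 0.5 rad and value of joint bolt below 0.02 m), for 0.1 s.
2. the bolt has been drawn back off the tongue (over 62 mm) with the lid still down (value of joint bolt above 0.062 m and value of joint lid below 0.1 rad), for 0.1 s.
3. the lid has been raised past 1.2 rad (value of joint lid above 1.2 rad), for 0.2 s.
At the end, for the whole second after the job is handed in: the lid stands open past 1.2 rad and at rest, the bolt is still drawn back (over 55 mm), the keeper still swung aside (over 0.4 rad), and the flask, mug and stapler are each within 30 mm of where they stood (value of joint lid above 1.2 rad and velocity of joint lid between -0.05 and 0.05 rad/s and value of joint bolt above 0.055 m and value of joint keeper above 0.4 rad and distance of each of flask_mid, mug_mid, stapler_mid from where it was at the start of the episode below 0.03 m); the robot touches nothing.
It fails at once if a bystander is pushed more than 30 mm or knocked over (distance of any of flask_mid, mug_mid, stapler_mid from where it was at the start of the episode above 0.03 m).
It also fails if it takes over 69 s, if anything falls off the work surface, if the arm or the gripper's body presses on something with over 40 N, if the wrist force passes 120 N, or if a joint passes its speed limit or range.

### The arm

A 7-joint arm with a two-finger parallel gripper is mounted at the origin on the work surface. World frame = base frame: x ahead of the robot, y to its left, z up, the work surface at z = 0. Lengths are in m, angles in rad, forces in N, time in s.
With the tool pointing down it reaches from about 0.425 to 1.025 m from the base axis. Payload 9.4 kg.
Tool frame: the origin (TCP) lies on the centre line of the jaws, within the pads' length; the fingertips stand 17 mm ahead of it and the grasp point (between the pads) lies 2 mm behind it; z points along the fingers, y is the line along which they close (so a half turn about z gives the same grasp; the last joint's range is limited). The gripper opens to 85 mm and grips with 20 to 120 N. Pads are 22 mm wide; open, the fingers measure 114 mm over their backs; the gripper's body (76 mm by 85 mm) begins 54 mm behind the grasp point. The pads swing forward as they close: fully open they stand 13 mm farther back than shut.
Start: joints at [1.09, 0.599, -0.003, 1.599, 0.002, 0.943, -0.08], TCP at [0.285, -0.667, 0.248] pointing down, gripper open.
Joint ranges: [-2.57, 2.57], [-0.35, 1.97], [-1.29, 1.29], [0.11, 2.56], [-1.05, 4.19], [0.11, 1.86], [-2.63, 2.63]. Speed limits (rad/s): [2.22, 2.22, 3.01, 3.01, 3.14, 3.14, 3.14].

### API

Orientations are given as a rotation vector (axis times angle).
In Python, from station import * gives the robot as it stands.
- The arm moves only by the tool servo_tool, never from a script. Its argument "series" is one flat list of numbers, 7 for each row, row after row: the shift along the tool's x, y, z in units of 40 mm (1.0 is 40 mm), then the turn, a rotation vector about the tool's x, y, z in rad, then the opening in per cent of the stroke, from 0 (shut) to 100 (fully open). In form: [x, y, z, ax, ay, az, grip, x, y, z, ax, ay, az, grip, ...]. A call has exactly 8 rows; each row shifts and turns the commanded pose from where the row before left it, along the tool's axes as they then stand; what a row does not reach is not made up. A row lasts 1/8 s, in which the tool goes at most 62.5 mm and 10.7 degrees, less where a joint would pass 70% of its speed; a pose out of reach is approached as far as the arm can. A call is refused whole if a number of a shift passes 1 or a number of a turn 0.188, either way. A call with a gripper value outside its range is refused whole. The fingers move at their own pace and stop on an object; "grip_force" is the grip in N (left out, the last holds). Time passes only in rows, so rows that do not move let the fingers close, or fill a call up. It gives the time, the measured TCP pose, the force, the opening and the grip force at its end, in the units of the state.
- get_state(): the state, without advancing time (a new reading comes with each control period).
- camera(name): name is "side" or "top" or "wrist"; returns (picture, depth): 480x640x3 uint8, red, green, blue; 480x640 float32, m along the optical axis (not along the pixel's ray), 0 where there is no reading.
- camera_model(name): a dict with "mtx" (3x3 intrinsics, pixels), "T" (4x4, takes a point from camera to world coordinates). Camera axes: x right, y up, looking along -z (the intrinsics and any distortion apply to the point x, -y, -z); pixel columns grow to the right and rows downward; lengths in m; the calibration is good to about 2 mm. The wrist camera is an equidistant fisheye: a pixel r from the principal point sees the ray r / f radians off the axis. A picture is of the moment at which its call begins: read the wrist's pose just before it. camera_model takes no time and is no camera call; for the wrist camera it gives the pose at the moment of the call.
- sign_off(): hands the job in; it is judged then, once.
The state is a dict: "time_s": time; "joint_positions": joint angles; "joint_vel": joint speeds; "effort": joint torques, N m; "ee_pos": TCP position; "ee_rot": TCP orientation; "force": force on the tool from outside, world axes, zero at the start; "moment": the same for the moment, N m; "opening": finger opening in m; "gripper_force": force on a finger pad.
Only numpy, scipy, OpenCV 4.12 (cv2) and the standard library are available. Lean on these libraries where they do the work, as an engineer would, in place of code of your own. Each camera call takes 0.05 s, during which the arm holds its last target. There are 200 camera calls.

## Working session

There is one attempt and no reset: what is moved stays moved. The work goes in short steps, Python scripts to look and compute and a tool call to move; the robot and the scene stay as the last step left them, time stands still between calls to the robot, and variables do not carry over. Pictures are saved under pics/ and viewed, at most 10 in all, crops included, and the job is handed in when it is done.

Besides the shell and the picture viewer there is one more tool, called after ">>>" as name(argument=value, ...), one argument or row to a line, values as JSON. servo_tool: Moves the arm, as the interface text tells. Its arguments: {"type":"object","properties":{"series":{"type":"array"},"grip_force":{"type":"number"}},"required":["series"]}

```bash
mkdir -p pics; ls; python3 - <<'E'
from station import *
import cv2,numpy as np
s=get_state();print({k:np.round(v,3).tolist() for k,v in s.items()})
for n in("top","side"):
    p,d=camera(n);m=camera_model(n);np.savez(f"pics/{n}0.npz",p=p,d=d,K=m["mtx"],T=m["T"])
    cv2.imwrite(f"pics/{n}0.png",p[:,:,::-1]);print(n,{k:np.round(v,3).tolist() for k,v in m.items()})
E
```

```text
pics
{'time_s': 0.0, 'joint_positions': [1.09, 0.6, -0.003, 1.6, 0.002, 0.943, -0.08], 'joint_vel': [-0.001, 0.0, -0.0, 0.001, 0.001, 0.001, -0.001], 'effort': [-0.0, -77.646, 1.565, -25.801, 0.012, 0.009, 0.0], 'ee_pos': [0.285, -0.666, 0.247], 'ee_rot': [-3.076, -0.63, 0.001], 'force': [-0.302, -0.762, -0.513], 'moment': [-0.03, -0.014, 0.028], 'gripper_force': 0.0, 'opening': 0.086}
top {'mtx': [[509.484, 0.0, 321.406], [0.0, 509.484, 245.164], [0.0, 0.0, 1.0]], 'T': [[0.011, 0.987, -0.162, 0.43], [-1.0, 0.015, 0.024, 0.047], [0.026, 0.161, 0.987, 1.132], [0.0, 0.0, 0.0, 1.0]]}
side {'mtx': [[530.228, 0.0, 321.636], [0.0, 530.228, 234.709], [0.0, 0.0, 1.0]], 'T': [[-0.999, 0.012, -0.04, 0.542], [-0.04, -0.583, 0.812, 0.947], [-0.014, 0.813, 0.583, 0.766], [0.0, 0.0, 0.0, 1.0]]}
```

View pics/top0.png

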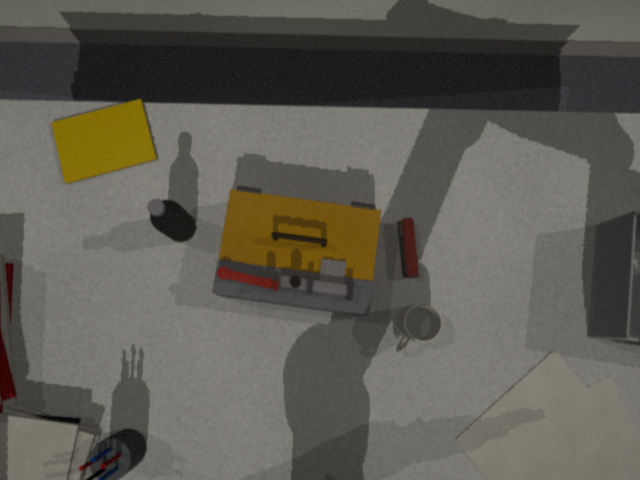

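View pics/side0.png

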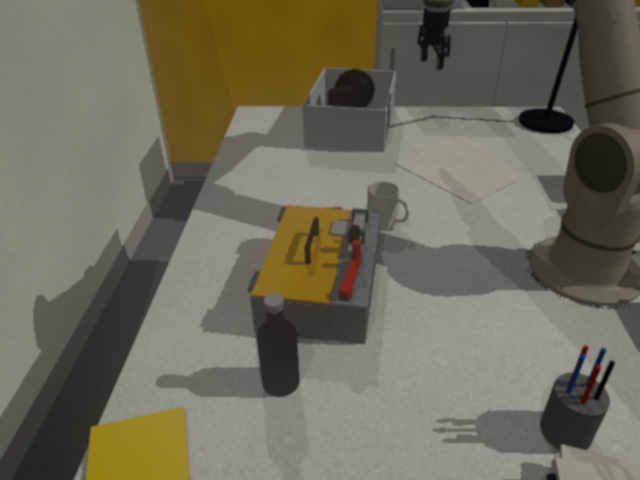

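The top view shows the box with lid corners near (230,190), (380,210), (373,280) and (217,268). The keeper runs (220,272)-(277,284), the knob is near (295,282) and the handle near (300,238). The flask is at (172,220), the stapler at (408,247) and the mug at (420,322). Next I fit the box pose from depth.

```bash
cat > h.py <<'E'
import numpy as np,cv2
def cloud(f):
    a=np.load(f);d=a["d"];K=a["K"];T=a["T"]
    v,u=np.mgrid[:480,:640]
    c=np.stack([(u-K[0,2])/K[0,0]*d,-(v-K[1,2])/K[1,1]*d,-d],-1)
    return c@T[:3,:3].T+T[:3,3],a["p"].astype(int),d
E
python3 - <<'E'
from h import *
for n in("top","side"):
    w,p,d=cloud(f"pics/{n}0.npz");r,g,b=p[...,0],p[...,1],p[...,2]
    reg=(d>0)&(w[...,0]>.35)&(w[...,0]<.85)&(abs(w[...,1]-.07)<.35)
    print(n,"desk z",np.median(w[reg&(abs(w[...,2])<.02)][:,2]))
    m=reg&(w[...,2]>.085)&(w[...,2]<.115)
    k,l,st,c=cv2.connectedComponentsWithStats(m.astype(np.uint8));i=1+st[1:,4].argmax()
    q=w[l==i];R=cv2.minAreaRect(q[:,:2].astype(np.float32));print("box top",R,np.median(q[:,2]))
    yel=m&(r>100)&(g>60)&(b<40)&(r>g)&(r<2*g+20)
    q=w[yel];R=cv2.minAreaRect(q[:,:2].astype(np.float32));print("lid",R,len(q),np.median(q[:,2]))
    red=reg&(r>90)&(g<50)&(w[...,2]>.1);q=w[red]
    print("red",len(q),q.min(0),q.max(0));t=q[q[:,2]>.135];print(" post",len(t),t.mean(0) if len(t) else 0)
    q=w[reg&(w[...,2]>.13)&(w[...,2]<.175)&(p.max(-1)<60)]
    print("black hi",len(q))
    mm=reg&(w[...,2]>.02);k,l,st,c=cv2.connectedComponentsWithStats(mm.astype(np.uint8))
    for i in range(1,k):
        if st[i,4]>80:
            q=w[l==i];print(" comp",st[i],q.min(0).round(3),q.max(0).round(3))
    hi=reg&(w[...,2]>.134)&(w[...,2]<.17);k,l,st,c=cv2.connectedComponentsWithStats(hi.astype(np.uint8))
    for i in range(1,k):
        if st[i,4]>8: q=w[l==i];print(" hi",st[i],q.mean(0).round(3),p[l==i].mean(0).round())
E
```

```text
top desk z 0.0001403247715632272
box top ((0.5915414690971375, 0.06905949115753174), (0.32034265995025635, 0.22887158393859863), 82.84119415283203) 0.10015605224031998
lid ((0.6223312020301819, 0.0646933913230896), (0.31627196073532104, 0.1477176398038864), 82.51656341552734) 8437 0.10004923524255682
red 463 [0.50944809 0.11683195 0.11646459] [0.54881263 0.2289999  0.16106121]
 post 60 [0.51636047 0.12460342 0.15790569]
black hi 967
 comp [  212   186   169   130 16885] [ 0.459 -0.1    0.021] [0.722 0.241 0.163]
 comp [ 147  199   48   42 1397] [0.617 0.3   0.02 ] [0.683 0.366 0.205]
 comp [400 218  19  59 742] [ 0.545 -0.191  0.02 ] [ 0.674 -0.154  0.045]
 comp [396 303  47  50 914] [ 0.383 -0.225  0.02 ] [ 0.484 -0.139  0.099]
 hi [151 201  29  28 402] [0.645 0.327 0.145] [25. 24. 23.]
 hi [272 232  56  13 332] [0.606 0.067 0.143] [44. 34. 17.]
 hi [290 276  11  12 106] [0.519 0.073 0.157] [36. 32. 28.]
 hi [264 278  10  10  79] [0.516 0.123 0.156] [96. 30. 24.]
side desk z 0.00044202121312791887
box top ((0.5908902883529663, 0.06889095902442932), (0.32380276918411255, 0.22902734577655792), 82.7281265258789) 0.10029929730224918
lid ((0.6190600395202637, 0.06567846983671188), (0.32016265392303467, 0.1470625400543213), 82.07582092285156) 5081 0.10029034729267305
red 417 [0.50561247 0.11347957 0.1120576 ] [0.54792721 0.23070905 0.16108047]
 post 43 [0.5153985  0.12469116 0.15685244]
black hi 1098
 comp [  247   181   162   210 17489] [ 0.383 -0.23   0.02 ] [0.723 0.37  0.203]
 hi [304 217  15  34 205] [0.606 0.074 0.143] [61. 51. 33.]
 hi [349 224  12  31 279] [0.518 0.1   0.15 ] [66. 41. 35.]
 hi [259 315  34  28 632] [0.648 0.346 0.147] [38. 36. 31.]
```

The fit gives box centre C = (0.586, 0.070) with box y heading about 82.5° (yaw -7.5°). Knob, post and handle all agree with the drawing, and the keeper is at about 0.09 rad. I'll turn the tool so that tool x = box +y, tool y = box +x and tool z = down, with the fingers shut.

>>> servo_tool(
  series=[0,0,0,0,0,-0.172,0,0,0,0,0,0,-0.172,0,0,0,0,0,0,-0.172,0,0,0,0,0,0,-0.172,0,0,0,0,0,0,-0.172,0,0,0,0,0,0,-0.172,0,0.95,0.2,0,0,0,0,0,0.95,0.2,0,0,0,0,0],
  grip_force=40,
)

```text
time_s: 1.1
ee_pos: [0.3107, -0.5927, 0.2475]
ee_rot: [-2.367, -2.065, -0.001]
force: [1.2, 0.5, 0.9]
opening: 0.0
gripper_force: 0.0
```

>>> servo_tool(
  series=[0.95,0.2,0,0,0,0,0,0.95,0.2,0,0,0,0,0,0.95,0.2,0,0,0,0,0,0.95,0.2,0,0,0,0,0,0.95,0.2,0,0,0,0,0,0.95,0.2,0,0,0,0,0,0.95,0.2,0,0,0,0,0,0.95,0.2,0,0,0,0,0],
)

```text
time_s: 2.1
ee_pos: [0.4154, -0.2997, 0.2481]
ee_rot: [-2.366, -2.066, 0.0]
force: [0.2, -0.1, 0.3]
opening: -0.0004
gripper_force: 0.0
```

```bash
cat > b.py <<'E'
from station import *
import numpy as np
from scipy.spatial.transform import Rotation as R
C=np.array([.586,.0697]);a=np.radians(-7.5);bx=np.array([np.cos(a),np.sin(a)]);by=np.array([-bx[1],bx[0]])
def where():
    s=get_state();p=s["ee_pos"];d=np.array(p[:2])-C;r=R.from_rotvec(s["ee_rot"]).as_matrix()
    print("t",round(float(s["time_s"]),2),"box x,y,z mm",np.round([d@bx*1e3,d@by*1e3,p[2]*1e3],1),"heading",np.degrees(np.arctan2(r[1,0],r[0,0])).round(2),"tz",r[:,2].round(3),"F",np.round(s["force"],1),"open",round(float(s["opening"]),4),"q",np.round(s["joint_positions"],2))
if __name__=="__main__": where()
E
python3 b.py
```

```text
t 2.1 box x,y,z mm [-120.9 -388.5  248.1] heading 82.26 tz [-0.  0. -1.] F [ 0.2 -0.1  0.3] open -0.0004 q [ 0.78  0.37 -0.35  2.07  0.18  0.74  0.18]
```

>>> servo_tool(
  series=[0.9,0.17,0,0,0,0,0,0.9,0.17,0,0,0,0,0,0.9,0.17,0,0,0,0,0,0.9,0.17,0,0,0,0,0,0.9,0.17,0,0,0,0,0,0.9,0.17,0,0,0,0,0,0.9,0.17,0,0,0,0,0,0.9,0.17,0,0,0,0,0],
)

```text
time_s: 3.1
ee_pos: [0.5081, -0.0218, 0.2481]
ee_rot: [-2.366, -2.066, 0.001]
force: [-0.4, -0.6, -0.3]
opening: -0.0002
gripper_force: 0.0
```

>>> servo_tool(
  series=[0.9,0.17,0,0,0,0,0,0.9,0.17,0,0,0,0,0,0.9,0.17,0,0,0,0,0,0.9,0.17,0,0,0,0,0,0,0,0.5,0,0,0,0,0,0,0.5,0,0,0,0,0,0,0,0,0,0,0,0,0,0,0,0,0,0],
)

```text
time_s: 4.1
ee_pos: [0.5545, 0.1162, 0.2087]
ee_rot: [2.366, 2.066, 0.0]
force: [0.3, 0.6, 0.4]
opening: 0.0002
gripper_force: 0.0
```

```bash
python3 b.py; python3 -c "
from station import *;import cv2
cv2.imwrite('pics/side1.png',camera('side')[0][150:390,180:500,::-1])"
```

```text
t 4.1 box x,y,z mm [-37.3  42.  208.7] heading 82.26 tz [ 0.  0. -1.] F [0.3 0.6 0.4] open 0.0002 q [-0.04  0.48 -0.38  1.99  0.27  0.72 -0.71]
```

View pics/side1.png

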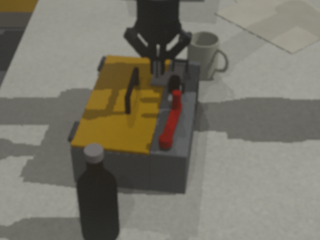

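Fingers are above the lid, between handle and post. Now I lower them and sweep the keeper round its arc.

>>> servo_tool(
  series=[0,0,0.52,0,0,0,0,0,0,0.52,0,0,0,0,0,0,0.5,0,0,0,0,0.04,-0.19,0,0,0,0,0,0.04,-0.19,0,0,0,0,0,0.05,-0.25,0,0,0,0,0,0.05,-0.25,0,0,0,0,0,0.08,-0.22,0,0,0,0,0],
)

```text
time_s: 5.15
ee_pos: [0.5114, 0.1327, 0.1471]
ee_rot: [2.366, 2.067, 0.001]
force: [0.8, -1.0, 0.1]
opening: 0.0001
gripper_force: 0.4
```

>>> servo_tool(
  series=[0.1,-0.21,0,0,0,0,0,0.13,-0.2,0,0,0,0,0,0.14,-0.19,0,0,0,0,0,0.16,-0.18,0,0,0,0,0,0.17,-0.17,0,0,0,0,0,0.18,-0.16,0,0,0,0,0,0,0,0,0,0,0,0,0,0,0,0,0,0,0,0],
)

```text
validation failed for argument at $.se...
```

```bash
python3 b.py; python3 -c "
from station import *;import cv2
cv2.imwrite('pics/side2.png',camera('side')[0][150:390,180:500,::-1])"
```

```text
t 5.15 box x,y,z mm [-82.1  52.7 147.1] heading 82.27 tz [ 0.001  0.    -1.   ] F [ 0.8 -1.   0.1] open 0.0001 q [-0.13  0.53 -0.33  2.12  0.33  0.53 -0.83]
```

View pics/side2.png

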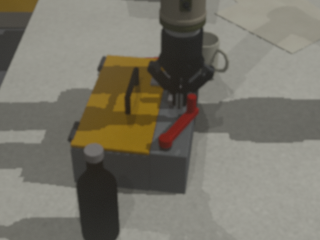

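The keeper is swinging, with its post now at crop (192,100). The second call was refused because I miscounted its numbers, so I continue from here.

>>> servo_tool(
  series=[0.1,-0.2,0,0,0,0,0,0.12,-0.2,0,0,0,0,0,0.13,-0.18,0,0,0,0,0,0.15,-0.17,0,0,0,0,0,0.16,-0.16,0,0,0,0,0,0.16,-0.14,0,0,0,0,0,0,0,0,0,0,0,0,0,0,0,0,0,0,0],
)

```text
time_s: 6.2
ee_pos: [0.4748, 0.1705, 0.1466]
ee_rot: [2.366, 2.067, -0.0]
force: [0.2, 0.4, -0.4]
opening: -0.0001
gripper_force: 0.0
```

```bash
python3 b.py; python3 - <<'E'
from station import *
from h import *
from b import C,bx,by
p,d=camera("top");m=camera_model("top");np.savez("pics/t3.npz",p=p,d=d,K=m["mtx"],T=m["T"])
p,d=camera("side");m=camera_model("side");np.savez("pics/s3.npz",p=p,d=d,K=m["mtx"],T=m["T"])
for f in("t3","s3"):
    w,p,d=cloud(f"pics/{f}.npz");r,g,b=p[...,0],p[...,1],p[...,2]
    q=w[(r>70)&(g<.5*r)&(b<.5*r)&(w[...,2]>.105)&(w[...,2]<.17)&(abs(w[...,1]-.1)<.2)&(abs(w[...,0]-.55)<.12)]
    L=np.c_[(q[:,:2]-C)@bx,(q[:,:2]-C)@by,q[:,2]]*1e3
    print(f,len(L),L.min(0).round(),L.max(0).round(),"post",L[L[:,2]>140].mean(0).round())
E
```

```text
t 6.2 box x,y,z mm [-123.4   85.4  146.6] heading 82.27 tz [-0. -0. -1.] F [ 0.2  0.4 -0.4] open -0.0001 q [-0.23  0.51 -0.32  2.18  0.32  0.5  -0.93]Traceback (most recent call last):
  File "<stdin>", line 10, in <module>
    return umr_minimum(a, axis, None, out, keepdims, initial, where)
ValueError: zero-size array to reduction operation minimum which has no identity
```

```bash
python3 - <<'E'
from h import *
from b import C,bx,by
for f in("s3",):
    w,p,d=cloud(f"pics/{f}.npz");r,g,b=p[...,0],p[...,1],p[...,2]
    q=w[(r>70)&(g<.5*r)&(b<.5*r)&(w[...,2]>.105)&(w[...,2]<.17)&(abs(w[...,1]-.1)<.2)&(abs(w[...,0]-.55)<.15)]
    L=np.c_[(q[:,:2]-C)@bx,(q[:,:2]-C)@by,q[:,2]]*1e3
    print(f,len(L),L.min(0).round(),L.max(0).round(),"post",L[L[:,2]>140].mean(0).round())
E
```

```text
s3 717 [-164.   79.  108.] [-57. 153. 161.] post [-149.   93.  153.]
```

Keeper is at about 1.03 rad (post at box x -149, y 93). Next, fingers up, over the knob and down on its -y side.

>>> servo_tool(
  series=[0,0.15,-0.1,0,0,0,0,0,0,-0.6,0,0,0,0,0,0,-0.6,0,0,0,0,-0.77,0.31,0,0,0,0,0,-0.77,0.31,0,0,0,0,0,-0.77,0.31,0,0,0,0,0,-0.77,0.31,0,0,0,0,0,0,0,0,0,0,0,0],
)

```text
time_s: 7.3
ee_pos: [0.5141, 0.0379, 0.1987]
ee_rot: [2.371, 2.06, -0.001]
force: [-0.5, 0.4, -0.2]
opening: -0.0002
gripper_force: 0.0
```

```bash
python3 b.py
```

```text
t 7.3 box x,y,z mm [-67.2 -40.9 198.7] heading 81.98 tz [ 0.    -0.001 -1.   ] F [-0.5  0.4 -0.2] open -0.0002 q [ 0.09  0.44 -0.37  2.11  0.27  0.64 -0.61]
```

>>> servo_tool(
  series=[0,0,0.4,0,0,0,0,0,0,0.4,0,0,0,0,0,0,0.36,0,0,0,0,0.2,0,0,0,0,0,0,0.25,0,0,0,0,0,0,0.25,0,0,0,0,0,0,0.25,0,0,0,0,0,0,0.25,0,0,0,0,0,0],
)

```text
time_s: 8.3
ee_pos: [0.5196, 0.0892, 0.1524]
ee_rot: [2.366, 2.067, -0.001]
force: [-2.9, -2.5, -0.9]
opening: 0.0001
gripper_force: 1.3
```

>>> servo_tool(
  series=[0.2,0,0,0,0,0,0,0.2,0,0,0,0,0,0,0.15,0,0,0,0,0,0,0.15,0,0,0,0,0,0,0.1,0,0,0,0,0,0,0.05,0,0,0,0,0,0,0,0,0,0,0,0,0,0,0,0,0,0,0,0],
)

```text
time_s: 9.3
ee_pos: [0.5242, 0.1208, 0.1523]
ee_rot: [2.367, 2.064, -0.003]
force: [-2.3, -6.6, 3.2]
opening: 0.0002
gripper_force: 3.3
```

```bash
python3 b.py;python3 -c "
from station import *;import cv2
cv2.imwrite('pics/side4.png',cv2.resize(camera('side')[0][150:390,180:500,::-1],None,fx=2,fy=2))"
```

```text
t 9.3 box x,y,z mm [-67.9  42.6 152.3] heading 82.19 tz [-0.001 -0.002 -1.   ] F [-2.3 -6.6  3.2] open 0.0002 q [-0.11  0.53 -0.32  2.1   0.31  0.56 -0.79]
```

View pics/side4.png

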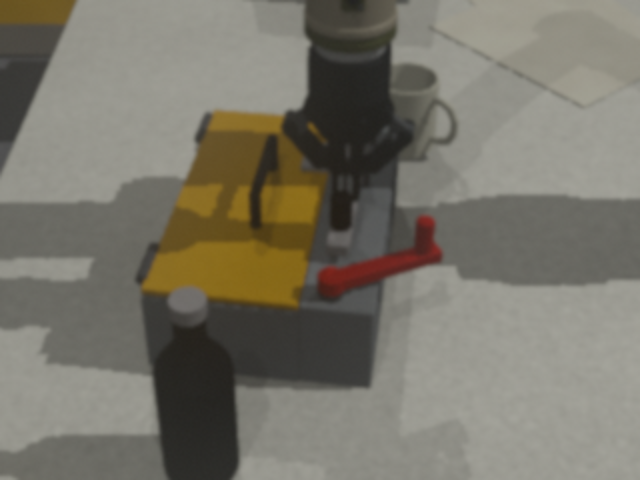

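The knob, at (342,205), has been pushed towards the pivot, and the force is rising as if at the stop. I'll nudge once more to confirm, then back off and rise.

>>> servo_tool(
  series=[0.05,0,0,0,0,0,0,0.05,0,0,0,0,0,0,0,0,0,0,0,0,0,0,0,0,0,0,0,0,0,0,0,0,0,0,0,0,0,0,0,0,0,0,0,0,0,0,0,0,0,0,0,0,0,0,0,0],
)

```text
time_s: 10.35
ee_pos: [0.5242, 0.1211, 0.1522]
ee_rot: [2.368, 2.06, -0.01]
force: [-3.5, -17.2, 8.8]
opening: 0.0001
gripper_force: 8.8
```

>>> servo_tool(
  series=[-0.3,0,0,0,0,0,0,-0.2,0,-0.3,0,0,0,0,0,0,-0.6,0,0,0,0,0,0,-0.7,0,0,0,0,-0.3,0.5,-0.3,0,0,0,50,-0.3,0.6,0,0,0,0,50,-0.3,0.6,0,0,0,0,50,0,0.5,0,0,0,0,50],
)

```text
time_s: 11.35
ee_pos: [0.6059, 0.0579, 0.2293]
ee_rot: [2.367, 2.065, 0.002]
force: [0.1, 0.2, -0.1]
opening: 0.0427
gripper_force: 0.0
```

```bash
python3 b.py; python3 - <<'E'
from station import *
from h import *
from b import C,bx,by
p,d=camera("side");m=camera_model("side");np.savez("pics/s5.npz",p=p,d=d,K=m["mtx"],T=m["T"])
w,p,d=cloud("pics/s5.npz");L=np.stack([(w[...,:2]-C)@bx*1e3,(w[...,:2]-C)@by*1e3,w[...,2]*1e3],-1)
s=(L[...,2]>140)&(L[...,2]<165)&(abs(L[...,0]+67)<20)&(L[...,1]>-20)&(L[...,1]<110)
q=L[s];print(len(q),q.min(0).round(),q.max(0).round(),q.mean(0).round(1))
s=(L[...,2]>134)&(L[...,2]<150)&(abs(L[...,0]-20)<20)&(abs(L[...,1])<70);q=L[s];print("handle",len(q),q.min(0).round(),q.max(0).round())
E
```

```text
t 11.35 box x,y,z mm [ 21.2  -9.1 229.3] heading 82.19 tz [ 0.002  0.001 -1.   ] F [ 0.1  0.2 -0.1] open 0.0427 q [ 0.06  0.5  -0.37  1.88  0.24  0.8  -0.57]
140 [-77.  54. 140.] [-57.  77. 161.] [-67.5  68.3 152.8]
handle 207 [ 14. -54. 134.] [ 26.  57. 147.]
```

The force jump confirms the bolt is at its stop, with the knob centre at y≈65. The tool is above the handle, so I lower and pinch.

>>> servo_tool(
  series=[0,-0.03,0.6,0,0,0,50,0,0,0.6,0,0,0,50,0,0,0.6,0,0,0,50,0,0,0.4,0,0,0,50,0,0,0,0,0,0,0,0,0,0,0,0,0,0,0,0,0,0,0,0,0,0,0,0,0,0,0,0],
  grip_force=50,
)

```text
time_s: 12.4
ee_pos: [0.6067, 0.059, 0.1414]
ee_rot: [2.364, 2.064, 0.009]
force: [10.5, -1.0, -10.4]
opening: 0.0102
gripper_force: 48.6
```

```bash
python3 b.py; python3 - <<'E'
# arc: handle position relative to start, in tool units (ty=box x, tz=down) at lid angles
import numpy as np
r=np.hypot(90,38);a0=np.arctan2(38,90);q=np.linspace(0,1.35,28)
P=np.c_[-r*np.cos(a0+q),-r*np.sin(a0+q)]/40
for t,d in zip(q[1:],np.diff(P,axis=0)): print(round(t,2),d.round(3))
E
```

```text
t 12.4 box x,y,z mm [ 21.9  -7.9 141.4] heading 82.25 tz [ 0.006  0.001 -1.   ] F [ 10.5  -1.  -10.4] open 0.0102 q [ 0.02  0.61 -0.32  1.95  0.31  0.62 -0.63]
0.05 [ 0.05  -0.111]
0.1 [ 0.056 -0.109]
0.15 [ 0.061 -0.106]
0.2 [ 0.066 -0.103]
0.25 [ 0.071 -0.099]
0.3 [ 0.076 -0.095]
0.35 [ 0.081 -0.091]
0.4 [ 0.085 -0.087]
0.45 [ 0.09  -0.083]
0.5 [ 0.094 -0.078]
0.55 [ 0.097 -0.074]
0.6 [ 0.101 -0.069]
0.65 [ 0.104 -0.063]
0.7 [ 0.107 -0.058]
0.75 [ 0.11  -0.053]
0.8 [ 0.113 -0.047]
0.85 [ 0.115 -0.041]
0.9 [ 0.117 -0.036]
0.95 [ 0.118 -0.03 ]
1.0 [ 0.12  -0.024]
1.05 [ 0.121 -0.018]
1.1 [ 0.122 -0.012]
1.15 [ 0.122 -0.006]
1.2 [0.122 0.   ]
1.25 [0.122 0.007]
1.3 [0.121 0.013]
1.35 [0.121 0.019]
```

>>> servo_tool(
  series=[0,0.05,-0.11,0,0,0,0,0,0.06,-0.11,0,0,0,0,0,0.06,-0.11,0,0,0,0,0,0.07,-0.1,0,0,0,0,0,0.07,-0.1,0,0,0,0,0,0.08,-0.1,0,0,0,0,0,0.08,-0.09,0,0,0,0,0,0.08,-0.09,0,0,0,0],
)

```text
time_s: 13.4
ee_pos: [0.6253, 0.0566, 0.1721]
ee_rot: [-2.365, -2.067, -0.001]
force: [2.6, 3.0, -13.7]
opening: 0.0104
gripper_force: 49.0
```

```bash
python3 b.py;python3 -c "
from station import *;import cv2
cv2.imwrite('pics/side6.png',cv2.resize(camera('side')[0][150:390,180:500,::-1],None,fx=2,fy=2))"
```

```text
t 13.4 box x,y,z mm [ 40.7  -7.9 172.1] heading 82.3 tz [-0.     0.001 -1.   ] F [  2.6   3.  -13.7] open 0.0104 q [ 0.05  0.59 -0.34  1.88  0.28  0.71 -0.59]
```

View pics/side6.png

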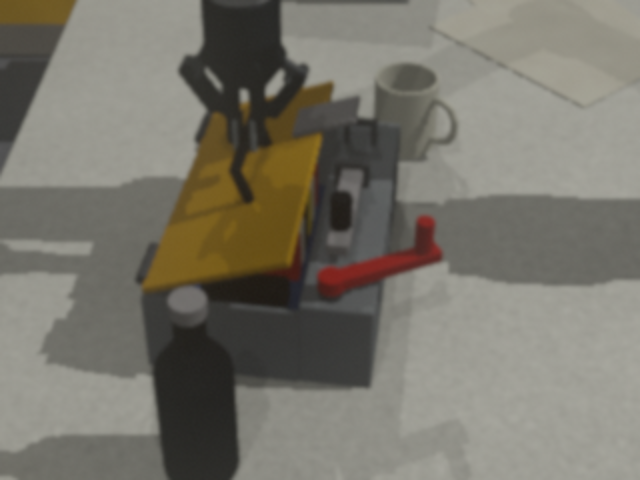

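The lid is rising with the bar held in the jaws, at about 0.37 rad. I continue along the arc.

>>> servo_tool(
  series=[0,0.09,-0.08,0,0,0,0,0,0.09,-0.08,0,0,0,0,0,0.1,-0.07,0,0,0,0,0,0.1,-0.07,0,0,0,0,0,0.1,-0.06,0,0,0,0,0,0.11,-0.06,0,0,0,0,0,0.11,-0.05,0,0,0,0,0,0.11,-0.05,0,0,0,0],
)

```text
time_s: 14.45
ee_pos: [0.6537, 0.053, 0.1947]
ee_rot: [-2.362, -2.065, 0.008]
force: [-17.7, 5.1, 12.3]
opening: 0.01
gripper_force: 50.1
```

>>> servo_tool(
  series=[0,0.115,-0.04,0,0,0,0,0,0.115,-0.04,0,0,0,0,0,0.12,-0.03,0,0,0,0,0,0.12,-0.02,0,0,0,0,0,0.12,-0.02,0,0,0,0,0,0.12,-0.01,0,0,0,0,0,0.12,-0.01,0,0,0,0,0,0.12,0,0,0,0,0],
)

```text
time_s: 15.45
ee_pos: [0.6939, 0.048, 0.2035]
ee_rot: [-2.365, -2.067, 0.0]
force: [-7.6, 6.2, 2.9]
opening: 0.0099
gripper_force: 52.3
```

```bash
python3 b.py;python3 -c "
from station import *;import cv2
cv2.imwrite('pics/side7.png',cv2.resize(camera('side')[0][110:350,180:500,::-1],None,fx=2,fy=2))"
```

```text
t 15.45 box x,y,z mm [109.8  -7.5 203.5] heading 82.32 tz [-0.001  0.001 -1.   ] F [-7.6  6.2  2.9] open 0.0099 q [ 0.07  0.63 -0.35  1.7   0.27  0.86 -0.53]
```

View pics/side7.png

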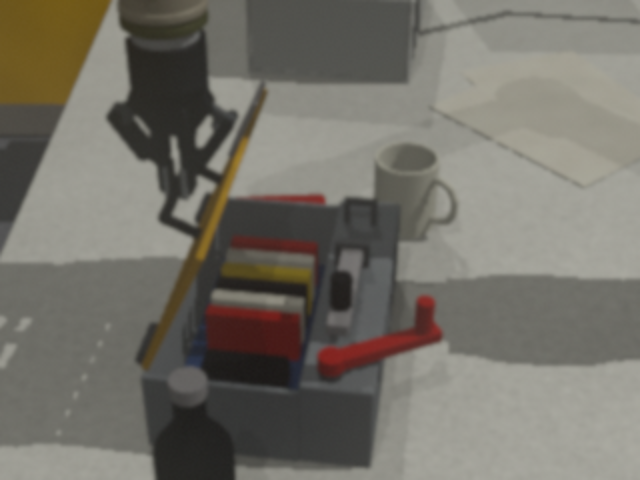

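The lid stands at about 1.17 rad with the bar still gripped, and the finger linkage at (215,130) is near the lid. I'll tilt the tool away from the lid while finishing the arc.

>>> servo_tool(
  series=[0,0.12,0,0.08,0,0,0,0,0.12,0,0.08,0,0,0,0,0.12,-0.01,0.08,0,0,0,0,0.12,-0.015,0.08,0,0,0,0,0.12,-0.02,0,0,0,0,0,0.03,0,0,0,0,0,0,0,0,0,0,0,0,0,0,0,0,0,0,0],
)

```text
time_s: 16.5
ee_pos: [0.7202, 0.0446, 0.2009]
ee_rot: [-2.172, -1.899, 0.302]
force: [-2.4, 4.2, 4.6]
opening: 0.01
gripper_force: 51.4
```

```bash
python3 b.py;python3 -c "
from station import *;import cv2
cv2.imwrite('pics/side8.png',cv2.resize(camera('side')[0][110:350,180:500,::-1],None,fx=2,fy=2))"
```

```text
t 16.5 box x,y,z mm [136.4  -7.4 200.9] heading 82.3 tz [-0.31   0.044 -0.95 ] F [-2.4  4.2  4.6] open 0.01 q [ 0.09  0.8  -0.37  1.39  0.16  1.3  -0.42]
```

View pics/side8.png

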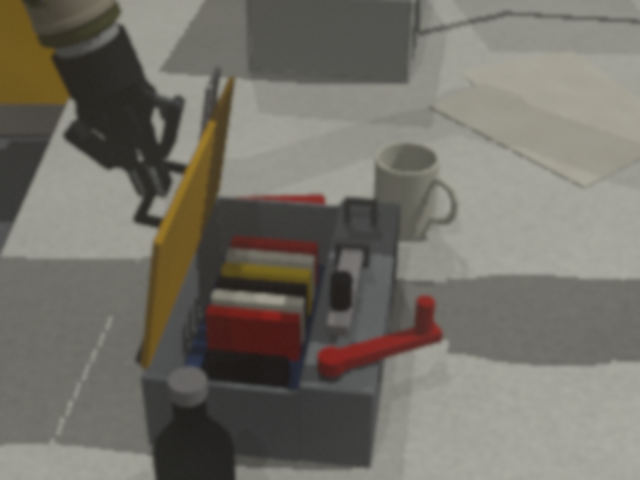

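The lid stands at about 1.42 rad. I'll open slightly and withdraw along the tool axis.

>>> servo_tool(
  series=[0,0,0,0,0,0,28,0,0,0,0,0,0,28,0,0,0,0,0,0,28,0,0,-0.3,0,0,0,28,0,0,-0.5,0,0,0,28,0,0,-0.6,0,0,0,28,0,0,-0.7,0,0,0,28,0,0,-0.7,0,0,0,28],
)

```text
time_s: 17.55
ee_pos: [0.7553, 0.0383, 0.3058]
ee_rot: [-2.173, -1.898, 0.306]
force: [0.1, -0.1, -0.5]
opening: 0.0238
gripper_force: 0.0
```

```bash
python3 b.py; python3 - <<'E'
from station import *
from h import *
from b import C,bx,by
import cv2
p,d=camera("side");m=camera_model("side");np.savez("pics/s9.npz",p=p,d=d,K=m["mtx"],T=m["T"])
cv2.imwrite('pics/side9.png',cv2.resize(p[110:350,180:500,::-1],None,fx=2,fy=2))
w,p,d=cloud("pics/s9.npz");L=np.stack([(w[...,:2]-C)@bx*1e3,(w[...,:2]-C)@by*1e3,w[...,2]*1e3],-1)
r,g,b=p[...,0],p[...,1],p[...,2]
s=(r>90)&(g>50)&(b<45)&(r<2.2*g)&(L[...,2]>135)&(L[...,2]<245)&(abs(L[...,1])<150)&(L[...,0]>30)
q=L[s];k=np.polyfit(q[:,2],q[:,0],1);print(len(q),"lid angle",np.pi/2+np.arctan(k[0]))
E
```

```text
t 17.55 box x,y,z mm [171.9  -9.  305.8] heading 82.26 tz [-0.311  0.042 -0.949] F [ 0.1 -0.1 -0.5] open 0.0238 q [ 0.08  0.77 -0.37  1.18  0.14  1.53 -0.39]
817 lid angle 1.4035063745699765
```

View pics/side9.png

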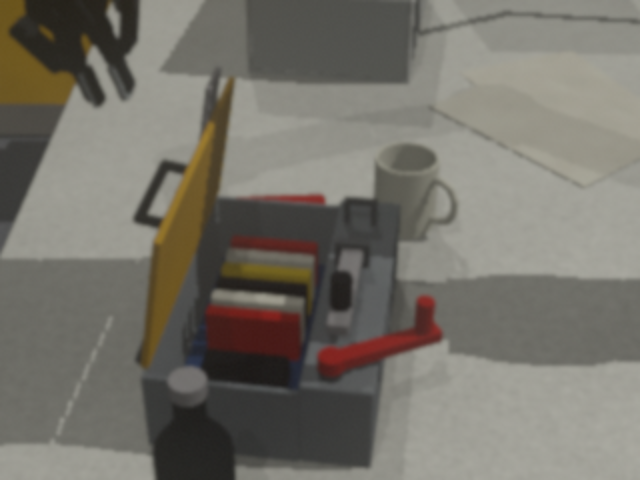

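The gripper is clear and the lid stands by itself at about 1.40 rad. The bolt is still back, the keeper is still aside, and flask and mug have not moved.

```bash
python3 -c "
from station import *
print(sign_off())"
```

```text
the job is handed in; nothing more can be done
None
```

The job is handed in at about 18 s of the 69 s allowed: keeper swung to about 1.03 rad, bolt drawn to its 70 mm stop, lid standing on its own at about 1.40 rad, gripper clear and no bystander touched; the hand-in call returned no verdict.

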